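# Turn the slide carrier over onto its landing deck with the lifter

### The arm

A 6-joint arm with a two-finger parallel gripper is mounted at the origin on a cart in front of the work surface, level with it; the furniture and walls round the work are solid. World frame = base frame: x ahead of the robot, y to its left, z up, the work surface at z = 0. Lengths are in m, angles in rad, forces in N, time in s.
With the tool pointing down it reaches from about 0.375 to 0.9 m from the base axis. Payload 3.1 kg.
Tool frame: the origin (TCP) lies at the very end of the fingers, on their centre line; the grasp point (between the pads) lies 19 mm behind it; x points along the fingers, y is the direction in which the jaws open and shut, and the axes are right-handed (so a half turn about x gives the same grasp; the last joint's range is limited). The gripper opens to 85 mm and grips with 20 to 120 N. Pads are 22 mm wide; open, the fingers measure 114 mm over their backs; the gripper's body (76 mm by 85 mm) begins 54 mm behind the grasp point. The pads swing forward as they close: fully open they stand 13 mm farther back than shut.
Start: joints at [1.157, 0.527, 1.433, -0, 1.181, -0.178], TCP at [0.146, 0.608, 0.231] pointing down, gripper open.
Joint ranges: [-3.08, 3.08], [-0.75, 2.2], [0.22, 2.44], [-1.43, 4.57], [0, 2.65], [-2.85, 2.85]. Speed limits (rad/s): [2.79, 2.79, 3.14, 3.14, 3.14, 3.14].

### API

Orientations are given as a unit quaternion [x, y, z, w].
In Python, from station import manip gives the robot as it stands.
- The arm moves only by the shell command python3 -m jog 'ROWS' [FORCE]. ROWS is a JSON object of lists of equal length, an entry for each row: "linear": the shift along the tool's x, y, z in cm, a list of three; "twist": the turn about the tool's x in rad; "claw": the opening, from -1 (shut) to 1 (fully open). A call has 1 to 20 rows; each row is the pose to reach, as a shift and turn from the pose commanded when the call began, along the tool's axes at that moment; what a row does not reach only later rows make up. A row lasts 1/12 s, in which the tool goes at most 41.7 mm and 7.16 degrees, less where a joint would pass 70% of its speed; a pose out of reach is approached as far as the arm can. A call with a gripper value outside its range is refused whole. The fingers move at their own pace and stop on an object; FORCE is the grip in N (left out, the last holds). Time passes only in rows, so rows that repeat a pose let the fingers close. It gives the time, the measured TCP pose, the force and the opening at its end, in the units of the state.
- manip.sense(): the state, without advancing time (a new reading comes with each control period).
- manip.snapshot(name): name is "side" or "top" or "wrist"; returns a dict with "pixels" (384x512x3 uint8, red, green, blue), "camera_matrix" (3x3 intrinsics, pixels), "R" (3x3) and "t" (3): a world point X has camera coordinates R X + t. Camera axes: x right, y down, z forward; pixel columns grow to the right and rows downward; lengths in m; the calibration is good to about 2 mm. The wrist camera is an equidistant fisheye: a pixel r from the principal point sees the ray r / f radians off the axis. A picture is of the moment at which its call begins. There is no depth.
- manip.sign_off(): hands the job in, once; it reports no verdict.
The state is a dict: "t": time; "q": joint angles; "qd": joint speeds; "tau": joint torques, N m; "tcp_pos": TCP position; "tool_rot": TCP orientation; "force": force on the tool from outside, world axes, zero at the start; "ft_torque": the same for the moment, N m; "finger_gap": opening from 0.0 (shut) to 1.0 (fully open).
Only numpy, scipy, OpenCV 4.12 (cv2) and the standard library are available. Lean on these libraries where they do the work, as an engineer would, in place of code of your own. Each camera call takes 0.05 s, during which the arm holds its last target.

### The job

The slide carrier lies face down on the bench in front of the raised landing deck. Pick up the orange-handled lifter, slide its blade under the carrier's near edge and gently push the carrier until its far edge sits square against the deck's front step, then raise the near edge with the blade and tip the carrier right over so that it lies flat on the deck with its white face and feet upward. Do not touch the carrier with the gripper or knock the bottle and the timer; finally stand the lifter back on the bench, blade flat, clear of the deck and the carrier, and let go of it.

Things in the scene. Friction and masses are not known exactly. Their poses are not given: they have to be found in the camera images.
- deck: Landing deck, fixed: aluminium slab with black rubber top 12 mm above the bench, 118 mm deep (x), 166 mm wide (y). Origin at bench height at the middle of its front step face; +x points away over the deck (roughly away from the robot). An 8 mm wide lip, 8 mm above the rubber, runs round both sides (from x = 12 mm) and the far end, leaving 150 x 110 mm inside. The front is an open, plain step.
- deck_mid (a point): Middle of the deck's rubber top: 55 mm along +x from the step, 12 mm above the bench.
- carrier: Slide carrier, loose rigid plate 90 (x) x 120 (y) x 8 mm, 0.13 to 0.25 kg: blue back, white face with glass slides and four feet 8 mm tall, 10 mm across, at x +-33, y +-52 mm. Starts face down on its feet, plate 8 to 16 mm above the bench, far edge 8 to 24 mm from the step, up to 0.12 rad askew. Origin at bench height under its centre; +x to the deck, +z out of the blue back (up at the start).
- carrier_mid (a point): Centre of the carrier plate, at mid-thickness: 12 mm above the carrier's origin (16 mm above the bench when it lies turned over on the deck).
- carrier_near (a point): Middle of the carrier's near edge (the -x one, away from the deck at the start), at mid-thickness. Beneath it is a gap 8 mm high and 94 mm wide between the feet for the blade.
- carrier_far (a point): Middle of the carrier's far edge (the +x one, facing the deck step at the start), at mid-thickness. If pushed home askew, one of its corners meets the step first and friction can jam it so; shifting the lifter sideways as well as forward swings it square.
- lifter: Lifter, 0.15 kg, standing on the bench: flat steel blade 3 mm thick, 56 mm wide; upright orange grip 36 (x) x 14 (y) x 91 mm tall, to be grasped across its 14 mm. Origin at bench height under the grip's centre, +x to the blade tip (x = 54 mm). A cross shoulder 56 mm wide, 24 mm tall has its front face at x = 26 mm: with 28 mm of blade under the carrier it pushes on the carrier's edge.
- lifter_tip (a point): Middle of the blade's front edge, 54 mm ahead of the lifter's origin, at mid-thickness (1.5 mm above its underside).
- lifter_grip (a point): Point on the axis of the orange grip 64 mm above its underside, a good height to grasp.
- reagent: Bystander: amber reagent bottle with black cap, 52 mm in diameter, 100 mm tall, standing to the left of the deck; origin at the centre of its underside. Leave it alone.
- bench_timer: Bystander: small white count-down timer, 58x66x16 mm, lying to the right of the deck; origin at the centre of its underside. Leave it alone.

How it is judged:
On the way, in this order (a step that is already met when the one before it is completed fails the run):
1. the carrier, still lying face down, has been pushed by the lifter until its far edge is against the deck's step (within 4 mm) and square to it (within 0.06 rad) (x of carrier_far in the frame of deck above -0.004 m and angle between the x axis of carrier and the x axis of deck, either way round below 0.06 rad and angle between carrier's own z axis and vertical below 0.1 rad and contact force between the fingers and lifter above 1 N), for 0.1 s.
2. the carrier is raised steeply (40 to 90 degrees) on the lifter, which the fingers hold (angle between carrier's own z axis and vertical between 0.7 and 1.57 rad and contact force between lifter and carrier above 0.1 N and contact force between the fingers and lifter above 1 N), for 0.1 s.
At the end, for the whole second after the job is handed in: The carrier rests on the deck turned over, white face and feet up, flat within 0.12 rad, its centre 10 to 75 mm beyond the step and within 30 mm of the deck's middle line; the lifter stands on the bench, blade flat (within 0.06 rad), touching neither deck nor carrier; all at rest (angle between carrier's own z axis and vertical above 3.02 rad and x of carrier_mid in the frame of deck between 0.01 and 0.075 m and y of carrier_mid in the frame of deck between -0.03 and 0.03 m and height (world z) of carrier_mid below 0.021 m and linear speed of each of carrier, lifter below 0.02 m/s and angle between lifter's own z axis and vertical below 0.06 rad and height (world z) of lifter below 0.004 m and contact force between lifter and carrier below 0.05 N and contact force between lifter and deck below 0.05 N).
It fails at once if the gripper or arm touches the carrier (contact force between any of the arm, the fingers and carrier above 0.5 N).
It fails at once if the lifter presses on the carrier with more than 25 N (contact force between lifter and carrier above 25 N).
It fails at once if the bottle is knocked (moved more than 20 mm or tipped) (distance of reagent from where it was at the start of the episode above 0.02 m or angle between reagent's own z axis and vertical above 0.25 rad).
It fails at once if the timer is moved more than 20 mm (distance of bench_timer from where it was at the start of the episode above 0.02 m).
It also fails if it takes over 61 s, if anything falls off the work surface, if the arm or the gripper's body presses on something with over 40 N, if the wrist force passes 120 N, or if a joint passes its speed limit or range.

## Working session

There is one attempt and no reset: what is moved stays moved. The work goes in short steps, Python scripts to look and compute and a shell command to move; the robot and the scene stay as the last step left them, time stands still between calls to the robot, and variables do not carry over. Pictures are saved under pics/ and viewed, and the job is handed in when it is done.

```bash
ls; mkdir -p pics; python3 - <<'E'
from station import manip
import cv2
print({k:(v if not hasattr(v,'round') else v) for k,v in manip.sense().items()})
for n in ["side","top","wrist"]:
    s=manip.snapshot(n); cv2.imwrite(f"pics/{n}0.png",s["pixels"][:,:,::-1])
    print(n,s["camera_matrix"],s["R"],s["t"])
E
```

```text
pics
{'t': 0.0, 'q': array([ 1.15652656e+00,  5.28484635e-01,  1.43389326e+00, -3.55874904e-05,
        1.18138953e+00, -1.78530159e-01]), 'qd': array([ 5.31008385e-05, -7.69924683e-06, -1.46201085e-03, -7.21067644e-05,
        1.73538875e-03,  6.75839446e-04]), 'tau': array([-1.48097779e-04, -4.42362785e+01, -1.78018659e+01, -3.31257997e-04,
        8.45768955e-03, -1.19122905e-05]), 'tcp_pos': array([0.145685  , 0.6070527 , 0.23032514]), 'tool_rot': array([ 0.08241011,  0.70241404, -0.08388764,  0.70198714]), 'force': array([-0.37660912, -0.33765484,  0.16787397]), 'ft_torque': array([ 0.02258394, -0.01356406, -0.03368709]), 'finger_gap': 0.9968453999668212}
side [[474.6199196    0.         261.02767442]
 [  0.         474.6199196  189.64694953]
 [  0.           0.           1.        ]] [[ 0.98814545 -0.15186631 -0.0224767 ]
 [-0.09555124 -0.49380076 -0.86430942]
 [ 0.12016047  0.85621109 -0.50245799]] [-0.57554069  0.10884082  1.33602831]
top [[400.04026847   0.         253.27490625]
 [  0.         400.04026847 189.93113664]
 [  0.           0.           1.        ]] [[ 7.72526616e-04 -9.99988246e-01 -4.78649116e-03]
 [-9.92087834e-01 -1.65493222e-04 -1.25545616e-01]
 [ 1.25543348e-01  4.84560698e-03 -9.92076301e-01]] [0.03408437 0.57023473 1.39357218]
wrist [[297.31863964   0.         254.86751415]
 [  0.         297.31863964 193.42638473]
 [  0.           0.           1.        ]] [[ 0.23297086  0.97247942 -0.00289025]
 [ 0.9210087  -0.21968428  0.32168587]
 [ 0.31219794 -0.07760538 -0.94684204]] [-0.62269509 -0.04278128  0.38234248]
```

View pics/side0.png

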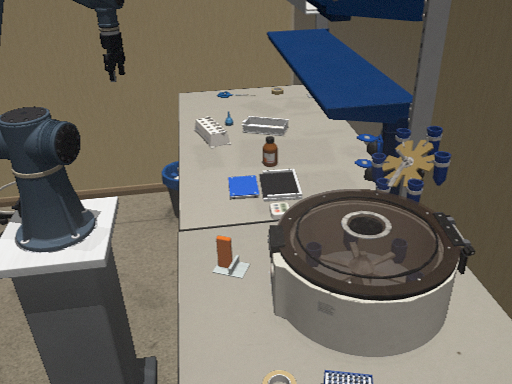

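View pics/top0.png

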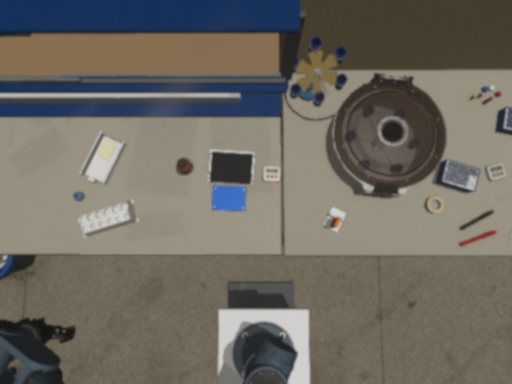

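View pics/wrist0.png

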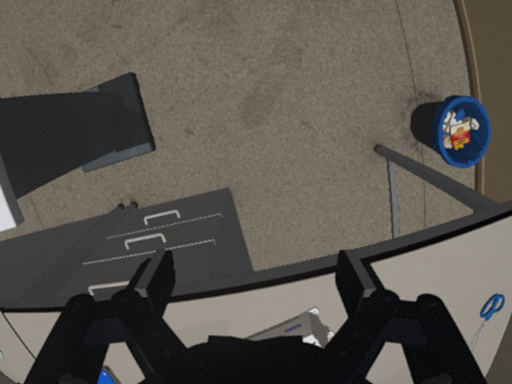

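The side and top views show the blue carrier at top px (229,198), the black deck at (231,167), the bottle at (184,166), the timer at (271,174) and the lifter at (335,219). I'll measure them roughly with colour masks.

```bash
cat > h.py <<'E'
import numpy as np, cv2
from station import manip
from scipy.spatial.transform import Rotation as Ro
def ray(s,uv,fish=False):
    K=s["camera_matrix"];R=np.array(s["R"]);t=np.array(s["t"])
    uv=np.atleast_2d(np.asarray(uv,float))
    x=(uv[:,0]-K[0,2])/K[0,0];y=(uv[:,1]-K[1,2])/K[1,1]
    if fish:
        r=np.hypot(x,y)+1e-12; d=np.c_[np.sin(r)*x/r,np.sin(r)*y/r,np.cos(r)]
    else: d=np.c_[x,y,np.ones_like(x)]
    return -R.T@t, d@R
def onplane(s,uv,z,fish=False):
    o,d=ray(s,uv,fish); return o+d*((z-o[2])/d[:,2:3])
def proj(s,X,fish=False):
    K=s["camera_matrix"];c=np.atleast_2d(X)@np.array(s["R"]).T+s["t"]
    if fish:
        rho=np.hypot(c[:,0],c[:,1]);th=np.arctan2(rho,c[:,2]);k=th/(rho+1e-12)
        return np.c_[K[0,0]*c[:,0]*k+K[0,2],K[1,1]*c[:,1]*k+K[1,2]]
    return np.c_[K[0,0]*c[:,0]/c[:,2]+K[0,2],K[1,1]*c[:,1]/c[:,2]+K[1,2]]
def tri(o1,d1,o2,d2):
    A=np.stack([d1,-d2],1);l=np.linalg.lstsq(A,o2-o1,rcond=None)[0]
    return (o1+l[0]*d1+o2+l[1]*d2)/2, np.linalg.norm(o1+l[0]*d1-o2-l[1]*d2)
def toolmat():
    return Ro.from_quat(manip.sense()["tool_rot"]).as_matrix()
def blob(s,lo,hi,box=None,n=1):
    h=cv2.cvtColor(s["pixels"],cv2.COLOR_RGB2HSV); m=cv2.inRange(h,np.array(lo),np.array(hi))
    if box is not None:
        b=np.zeros_like(m);x0,y0,x1,y1=box;b[y0:y1,x0:x1]=1;m=m*b
    c=cv2.findContours(m,cv2.RETR_EXTERNAL,cv2.CHAIN_APPROX_NONE)[0]
    return sorted(c,key=cv2.contourArea)[::-1][:n]
E
python3 - <<'E'
from h import *
np.set_printoptions(precision=4,suppress=True)
s=manip.snapshot("top"); d=manip.snapshot("side")
print("tool axes\n",toolmat())
c=blob(s,(100,120,80),(130,255,255),(200,175,260,220))[0]; r=cv2.minAreaRect(c); print("blue",r); 
P=onplane(s,cv2.boxPoints(r),.016);print(P,P.mean(0))
c=blob(s,(0,0,0),(180,255,50),(203,145,260,190))[0]; r=cv2.minAreaRect(c); print("blk",r)
P=onplane(s,cv2.boxPoints(r),.012);print(P,P.mean(0))
for nm,sn,b in(("top",s,(320,200,350,235)),("side",d,(205,230,255,280))):
    c=blob(sn,(3,150,80),(18,255,255),b)[0]; print(nm,cv2.boundingRect(c),cv2.minAreaRect(c),cv2.moments(c)['m10']/cv2.moments(c)['m00'])
big=cv2.resize(s["pixels"][150:245,170:350],None,fx=4.4,fy=4.4,interpolation=cv2.INTER_CUBIC);cv2.imwrite("pics/topz.png",big[:,:,::-1])
big=cv2.resize(d["pixels"][130:290,200:320],None,fx=3.7,fy=3.7,interpolation=cv2.INTER_CUBIC);cv2.imwrite("pics/sidez.png",big[:,:,::-1])
E
```

```text
tool axes
 [[-0.0004  0.2336  0.9723]
 [-0.001   0.9723 -0.2336]
 [-1.     -0.001  -0.0002]]
blue ((228.72738647460938, 197.72512817382812), (31.963781356811523, 23.639881134033203), 2.726311206817627)
[[0.5043 0.1824 0.016 ]
 [0.5902 0.1795 0.016 ]
 [0.5846 0.0636 0.016 ]
 [0.4988 0.0673 0.016 ]] [0.5445 0.1232 0.016 ]
blk ((230.92640686035156, 167.53045654296875), (36.97721862792969, 25.862680435180664), 4.085616588592529)
[[0.613  0.1867 0.012 ]
 [0.709  0.1812 0.012 ]
 [0.6991 0.0455 0.012 ]
 [0.6033 0.0521 0.012 ]] [0.6561 0.1164 0.012 ]
top (333, 218, 7, 8) ((336.0, 221.50001525878906), (4.0249223709106445, 8.049844741821289), 26.56505012512207) 335.97163120567376
side (217, 236, 15, 32) ((223.92478942871094, 251.37171936035156), (31.596525192260742, 13.23728084564209), 86.18592071533203) 223.70222222222222
```

View pics/topz.png

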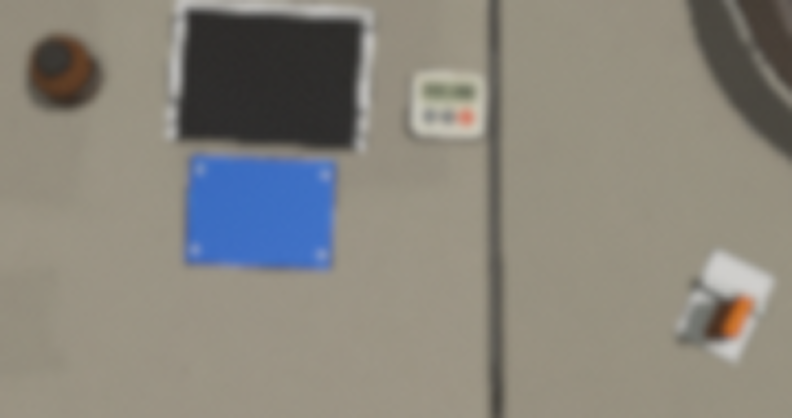

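View pics/sidez.png

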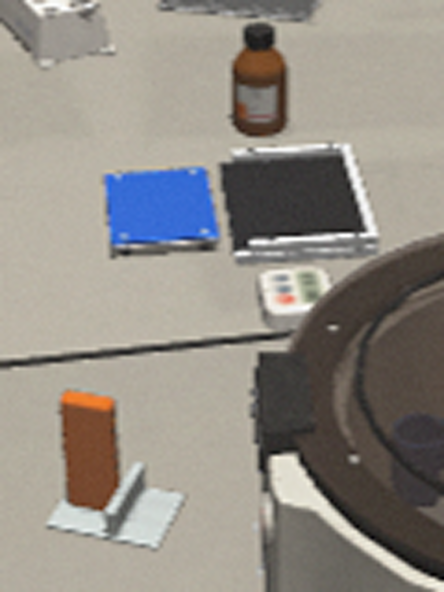

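```bash
python3 - <<'E'
from h import *
np.set_printoptions(precision=4,suppress=True)
s=manip.snapshot("top"); d=manip.snapshot("side")
o1,d1=ray(s,[336,221.5]);o2,d2=ray(d,[224.3,238])
print(tri(o1,d1[0],o2,d2[0]))
T=lambda z,x,y:onplane(s,[[170+x/4.4,150+y/4.4]],z)
S=lambda z,x,y:onplane(d,[[200+x/3.7,130+y/3.7]],z)
print("blade top",[T(.003,*p) for p in((720,248),(775,280),(735,360))])
print("blade side",[S(.003,*p) for p in((185,488),(158,546),(48,525))])
print("shoulder top side", S(.024,143,466),S(.024,108,508))
print("rotor near top", S(.1,258,360))
print("bottle",T(.1,52,57),"timer",T(.016,450,104))
E
python3 -m jog '{"linear":[[-5,-22,36],[-5,-22,36],[-5,-22,36],[-5,-22,36],[-5,-22,36],[-5,-22,36],[-5,-22,36],[-5,-22,36],[-5,-22,36],[-5,-22,36],[-7,-55,42],[-7,-55,42],[-7,-55,42],[-7,-55,42],[-7,-55,42],[-7,-55,42],[-7,-55,42],[-7,-55,42],[-7,-55,42],[-7,-55,42]],"twist":[2.4,2.4,2.4,2.4,2.4,2.4,2.4,2.4,2.4,2.4,2.4,2.4,2.4,2.4,2.4,2.4,2.4,2.4,2.4,2.4],"claw":[1,1,1,1,1,1,1,1,1,1,1,1,1,1,1,1,1,1,1,1]}'
```

```text
(array([ 0.4564, -0.2486,  0.0835]), np.float64(0.0016182073793585537))
blade top [array([[ 0.5142, -0.2576,  0.003 ]]), array([[ 0.4878, -0.3022,  0.003 ]]), array([[ 0.4222, -0.2676,  0.003 ]])]
blade side [array([[ 0.5164, -0.2494,  0.003 ]]), array([[ 0.4914, -0.3048,  0.003 ]]), array([[ 0.4227, -0.2713,  0.003 ]])]
shoulder top side [[ 0.4891 -0.2475  0.024 ]] [[ 0.4619 -0.2867  0.024 ]]
rotor near top [[ 0.5678 -0.2479  0.1   ]]
bottle [[0.6558 0.2803 0.1   ]] timer [[ 0.6326 -0.0347  0.016 ]]
t: 2.02
tcp_pos: [0.4263, -0.0281, 0.3018]
tool_rot: [0.686, 0.173, -0.685, 0.174]
force: [1.0, 0.8, -0.1]
finger_gap: 0.995
```

```bash
cat > to.py <<'E'
import sys
from h import *
# usage: to.py x y z [yaw of z_t axis desired]
st=manip.sense(); M=toolmat(); a=[float(v) for v in sys.argv[1:]]
d=np.array(a[:3])-st["tcp_pos"]; print("tool cm",np.round(100*M.T@d,2))
yz=np.arctan2(M[1,2],M[0,2]); print("yaw z_t",round(yz,4))
if len(a)>3: print("twist",round(-((a[3]-yz+np.pi)%(2*np.pi)-np.pi),4))
E
python3 to.py 0.45 -0.24 0.24 2.66
```

```text
tool cm [ 6.2  19.75  8.02]
yaw z_t -2.6446
twist 0.9786
```

```bash
python3 -m jog '{"linear":[[5,19.8,8],[5,19.8,8],[5,19.8,8],[5,19.8,8],[5,19.8,8],[5,19.8,8],[5,19.8,8],[5,19.8,8],[5,19.8,8],[5,19.8,8],[5,19.8,8]],"twist":[0.98,0.98,0.98,0.98,0.98,0.98,0.98,0.98,0.98,0.98,0.98],"claw":[1,1,1,1,1,1,1,1,1,1,1]}'
python3 - <<'E'
from h import *
s=manip.snapshot("wrist"); cv2.imwrite("pics/w1.png",s["pixels"][:,:,::-1])
E
```

```text
t: 2.93
tcp_pos: [0.4521, -0.2361, 0.2513]
tool_rot: [-0.688, 0.164, 0.688, 0.165]
force: [-0.4, 0.2, 0.0]
finger_gap: 1.0
```

View pics/w1.png

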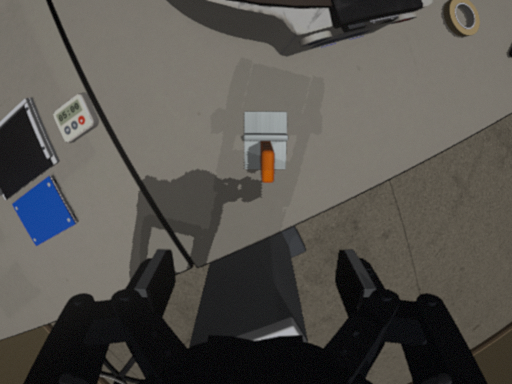

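The wrist view shows the blade at px (245..287, 111..169), the shoulder at row 137 and the orange grip at (268,165). The deck and carrier are on the left. I'll refine the lifter pose.

```bash
python3 - <<'E'
from h import *
np.set_printoptions(precision=4,suppress=True)
s=manip.snapshot("wrist"); im=s["pixels"]
big=cv2.resize(im[95:195,220:320],None,fx=6,fy=6,interpolation=cv2.INTER_CUBIC);cv2.imwrite("pics/w1z.png",big[:,:,::-1])
c=blob(s,(3,170,150),(18,255,255),(240,130,300,200))[0]; r=cv2.minAreaRect(c);print("orange",r)
P=onplane(s,cv2.boxPoints(r),.091,True);print(P,P.mean(0))
print(onplane(s,[[245,111.5],[287.5,111.5],[287.5,168.5],[245,168.5]],.003,True))
E
```

```text
orange ((267.5, 166.5), (29.0, 9.0), 90.0)
[[ 0.4704 -0.2563  0.091 ]
 [ 0.4662 -0.2646  0.091 ]
 [ 0.4379 -0.2508  0.091 ]
 [ 0.4422 -0.2423  0.091 ]] [ 0.4542 -0.2535  0.091 ]
[[ 0.5134 -0.2543  0.003 ]
 [ 0.4886 -0.304   0.003 ]
 [ 0.4188 -0.2706  0.003 ]
 [ 0.4449 -0.2189  0.003 ]]
```

View pics/w1z.png

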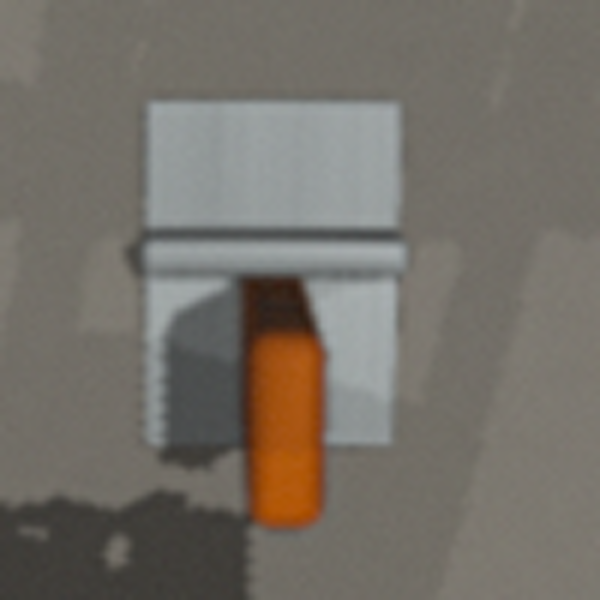

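```bash
python3 - <<'E'
from h import *
np.set_printoptions(precision=3,suppress=True)
s=manip.snapshot("wrist"); t=manip.snapshot("top")
for z in (0,.1,.2):print(z,onplane(s,[[310,45],[330,30],[270,28]],z,True), onplane(t,[[375,195],[345,180]],z))
E
python3 to.py 0.454 -0.2543 0.045 2.6816
```

```text
0 [[ 0.556 -0.372  0.   ]
 [ 0.564 -0.406  0.   ]
 [ 0.599 -0.335  0.   ]] [[ 0.556 -0.41   0.   ]
 [ 0.612 -0.302  0.   ]]
0.1 [[ 0.548 -0.347  0.1  ]
 [ 0.555 -0.373  0.1  ]
 [ 0.581 -0.319  0.1  ]] [[ 0.545 -0.38   0.1  ]
 [ 0.596 -0.28   0.1  ]]
0.2 [[ 0.541 -0.323  0.2  ]
 [ 0.545 -0.34   0.2  ]
 [ 0.562 -0.304  0.2  ]] [[ 0.533 -0.35   0.2  ]
 [ 0.581 -0.257  0.2  ]]
tool cm [20.65  1.47 -0.97]
yaw z_t 2.6693
twist -0.0123
```

```bash
python3 -m jog '{"linear":[[10,1.5,-1],[10,1.5,-1],[10,1.5,-1],[14,1.5,-1],[17,1.5,-1],[19,1.5,-1],[20,1.5,-1],[20.6,1.5,-1],[20.6,1.5,-1],[20.6,1.5,-1]],"twist":[-0.012,-0.012,-0.012,-0.012,-0.012,-0.012,-0.012,-0.012,-0.012,-0.012],"claw":[1,1,1,1,1,1,1,1,1,1]}'
python3 to.py 0.454 -0.2543 0.045 2.6816
python3 - <<'E'
from h import *
s=manip.snapshot("wrist"); cv2.imwrite("pics/w2.png",s["pixels"][:,:,::-1])
E
```

```text
t: 3.97
tcp_pos: [0.4545, -0.2556, 0.0461]
tool_rot: [0.689, -0.162, -0.688, -0.162]
force: [-0.3, 0.2, 0.3]
finger_gap: 0.995
tool cm [ 0.11 -0.09  0.1 ]
yaw z_t 2.6797
twist -0.0019
```

View pics/w2.png

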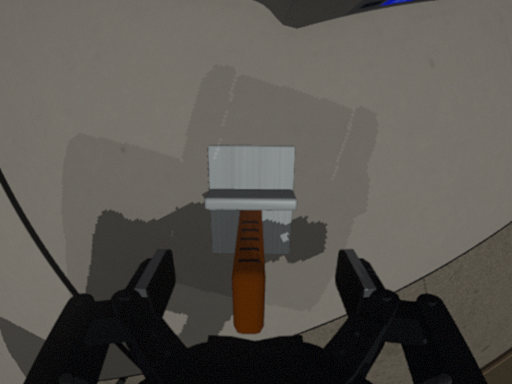

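The grip at px (250,290) sits between the fingers, so I'm closing.

```bash
python3 -m jog '{"linear":[[0.1,0,0],[0.1,0,0],[0.1,0,0],[0.1,0,0],[0.1,0,0],[0.1,0,0],[0.1,0,0],[0.1,0,0],[0.1,0,0],[0.1,0,0],[0.1,0,0],[0.1,0,0]],"twist":[0,0,0,0,0,0,0,0,0,0,0,0],"claw":[-1,-1,-1,-1,-1,-1,-1,-1,-1,-1,-1,-1]}' 100
python3 - <<'E'
from h import *
np.set_printoptions(precision=4,suppress=True)
s=manip.snapshot("wrist"); cv2.imwrite("pics/w3.png",s["pixels"][:,:,::-1])
d=manip.snapshot("side")
b=cv2.resize(d["pixels"][190:300,180:300],None,fx=5,fy=5,interpolation=cv2.INTER_CUBIC);cv2.imwrite("pics/s3.png",b[:,:,::-1])
E
```

```text
t: 5.02
tcp_pos: [0.4539, -0.255, 0.0445]
tool_rot: [0.688, -0.162, -0.688, -0.162]
force: [-0.2, 1.1, 5.6]
finger_gap: 0.148
```

View pics/w3.png

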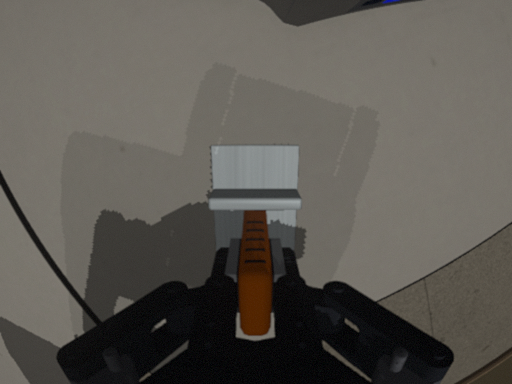

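View pics/s3.png

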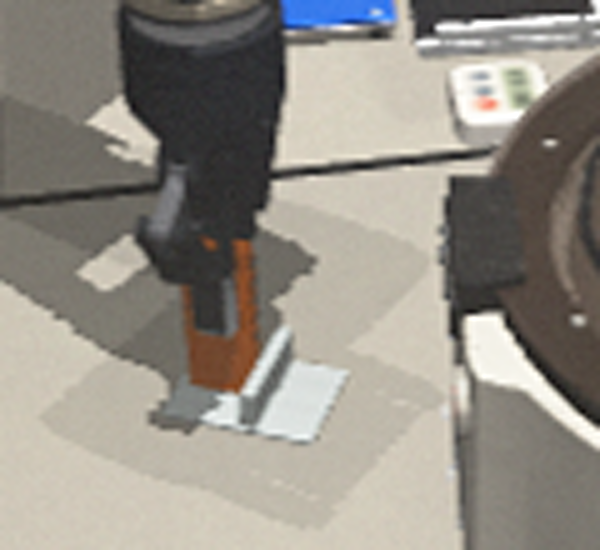

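```bash
python3 - <<'E'
from h import *
np.set_printoptions(precision=4,suppress=True)
s=manip.snapshot("wrist"); st=manip.sense(); M=toolmat()
P=onplane(s,[[211,145],[298.5,145.5]],.003,True);print(P)
m=P.mean(0);print("tip in tool", 1000*M.T@(m-st["tcp_pos"]))
e=M.T@(P[0]-P[1]);print("edge in tool",e*1000)
E
python3 to.py 0.41 0.12 0.16 3.075
```

```text
[[ 0.5131 -0.2547  0.003 ]
 [ 0.4882 -0.3041  0.003 ]]
tip in tool [ 41.5408   0.9555 -52.66  ]
edge in tool [  0.0015 -55.3684  -0.2982]
tool cm [-11.55 -31.61  20.65]
yaw z_t 2.6794
twist -0.3956
```

```bash
python3 -m jog '{"linear":[[-3,0,0],[-6,0,0],[-10,-3,2],[-11.5,-7,4.6],[-11.5,-10,6.5],[-11.5,-13,8.5],[-11.5,-16,10.5],[-11.5,-19,12.4],[-11.5,-22,14.4],[-11.5,-25,16.4],[-11.5,-28,18.4],[-11.5,-30.5,20],[-11.5,-31.6,20.7],[-11.5,-31.6,20.7],[-11.5,-31.6,20.7],[-11.5,-31.6,20.7]],"twist":[0,0,0,-0.05,-0.1,-0.15,-0.2,-0.25,-0.3,-0.35,-0.39,-0.395,-0.395,-0.395,-0.395,-0.395],"claw":[-1,-1,-1,-1,-1,-1,-1,-1,-1,-1,-1,-1,-1,-1,-1,-1]}' 100
python3 - <<'E'
from h import *
s=manip.snapshot("wrist"); cv2.imwrite("pics/w4.png",cv2.resize(s["pixels"],None,fx=1.5,fy=1.5)[:,:,::-1])
E
```

```text
t: 6.5
tcp_pos: [0.4096, 0.1195, 0.159]
tool_rot: [-0.707, 0.024, 0.707, 0.024]
force: [0.6, -0.5, -1.6]
finger_gap: 0.151
```

View pics/w4.png

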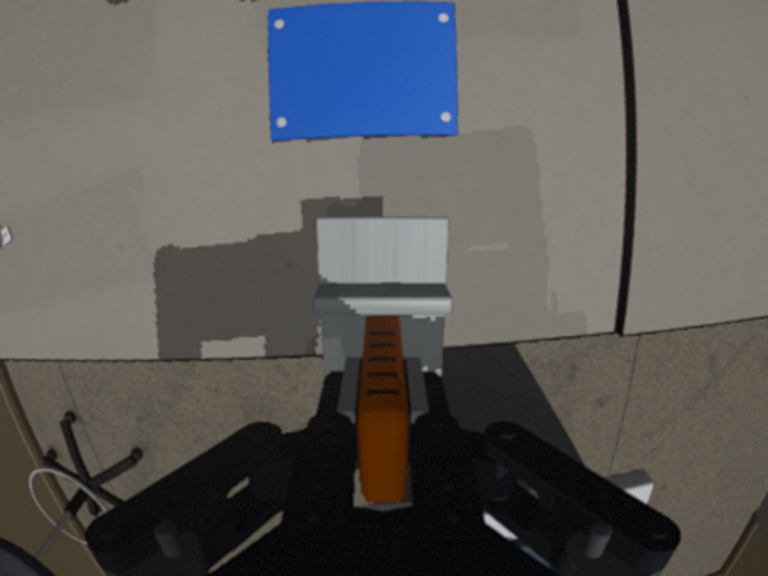

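```bash
cat > carr.py <<'E'
from h import *
np.set_printoptions(precision=4,suppress=True)
def carrier(s,z=.016,lo=(100,120,60)):
    c=blob(s,lo,(130,255,255))[0]; r=cv2.minAreaRect(c); 
    m=np.zeros(s["pixels"].shape[:2],np.uint8); cv2.fillPoly(m,[cv2.convexHull(c)],255); m=cv2.erode(m,np.ones((5,5)))
    h=cv2.cvtColor(s["pixels"],cv2.COLOR_RGB2HSV); w=((h[:,:,1]<110)&(m>0)).astype(np.uint8)
    n,l,st,ce=cv2.connectedComponentsWithStats(w)
    k=[i for i in range(1,n) if st[i,4]>=4]
    k=sorted(k,key=lambda i:-st[i,4])[:4]
    return c,ce[k]
E
python3 - <<'E'
from carr import *
s=manip.snapshot("wrist")
c,d=carrier(s); print(d)
P=onplane(s,d,.016,True);print(P,P.mean(0))
P=P[np.argsort(P[:,0])]; n=P[:2];f=P[2:]
n=n[np.argsort(n[:,1])];f=f[np.argsort(f[:,1])]
x=(f-n).mean(0);y=(n[1]-n[0]+f[1]-f[0])/2;print("len",np.linalg.norm(x),np.linalg.norm(y),"yaw",np.arctan2(x[1],x[0]),np.arctan2(-y[0],y[1]))
E
python3 -m jog '{"linear":[[-2,0,-3],[-4,0,-6],[-5,0,-9],[-5,0,-12],[-5,0,-12],[-5,0,-12],[-5,0,-12],[-5,0,-12]],"twist":[0,0,0,0,0,0,0,0],"claw":[-1,-1,-1,-1,-1,-1,-1,-1]}' 100
python3 - <<'E'
from h import *
s=manip.snapshot("wrist"); cv2.imwrite("pics/w5.png",cv2.resize(s["pixels"],None,fx=1.5,fy=1.5)[:,:,::-1])
E
```

```text
[[296.2368  77.6579]
 [187.0278  81.0833]
 [294.7059  11.5   ]
 [185.4062  15.8438]]
[[0.508  0.072  0.016 ]
 [0.5129 0.1761 0.016 ]
 [0.5743 0.0689 0.016 ]
 [0.5789 0.1732 0.016 ]] [0.5435 0.1225 0.016 ]
len 0.06622852708208246 0.10426595745889751 yaw -0.044928137916821306 -0.045522204806072525
t: 7.27
tcp_pos: [0.5273, 0.1115, 0.2085]
tool_rot: [-0.706, 0.024, 0.708, 0.024]
force: [-0.1, 0.2, -2.5]
finger_gap: 0.153
```

View pics/w5.png

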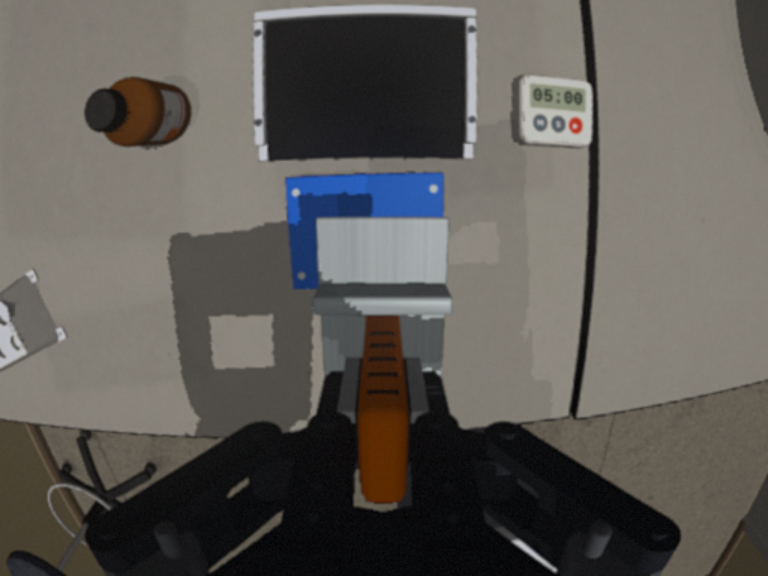

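The deck front edge spans px (260..473, 159) in the enlarged picture. The carrier's right half is partly hidden by the blade, the bottle is at (140,110) and the timer at (555,110). I'm fitting the deck rubber next.

```bash
python3 - <<'E'
from carr import *
s=manip.snapshot("wrist"); g=cv2.cvtColor(s["pixels"],cv2.COLOR_RGB2GRAY)
m=((g<48)).astype(np.uint8); m[110:]=0; m[:,:165]=0; m[:,325:]=0
c=max(cv2.findContours(m,0,cv2.CHAIN_APPROX_NONE)[0],key=cv2.contourArea)[:,0]
print(c.min(0),c.max(0))
# front edge: per column max row
P=onplane(s,c,.012,True)
cols=range(185,305,5)
fr=np.array([[u,c[c[:,0]==u][:,1].max()+.5] for u in cols]);F=onplane(s,fr,.012,True)
bk=np.array([[u,c[c[:,0]==u][:,1].min()-.5] for u in cols]);B=onplane(s,bk,.012,True)
rows=range(25,95,5)
L=onplane(s,np.array([[c[c[:,1]==v][:,0].min()-.5,v] for v in rows]),.012,True)
R=onplane(s,np.array([[c[c[:,1]==v][:,0].max()+.5,v] for v in rows]),.012,True)
for n,X in(("F",F),("B",B)):
    k=np.polyfit(X[:,1],X[:,0],1);print(n,"x=%.4f at y=.12 slope %.4f"%(np.polyval(k,.12),k[0]),"res",np.std(X[:,0]-np.polyval(k,X[:,1])))
for n,X in(("L",L),("R",R)):
    k=np.polyfit(X[:,0],X[:,1],1);print(n,"y=%.4f at x=.66 slope %.4f"%(np.polyval(k,.66),k[0]))
b=blob(s,(5,120,40),(20,255,255),(50,40,130,110))
cc,d=carrier(s);print(onplane(s,d,.016,True))
E
```

```text
[178  11] [309 106]
F x=0.6009 at y=.12 slope 0.0690 res 0.00029946579647108213
B x=0.7110 at y=.12 slope 0.0645 res 0.00034101624260021854
L y=0.1898 at x=.66 slope -0.0737
R y=0.0398 at x=.66 slope -0.0624
[[0.5387 0.1308 0.016 ]
 [0.5738 0.0688 0.016 ]
 [0.5782 0.1732 0.016 ]
 [0.5124 0.1759 0.016 ]]
```

```bash
python3 to.py 0.4257 0.1317 0.0465 3.0736
```

```text
tool cm [16.26 -1.3  10.28]
yaw z_t 3.0741
twist 0.0005
```

```bash
python3 -m jog '{"linear":[[0,-0.5,3],[0,-1,6],[1,-1.3,9],[3,-1.3,10.3],[6,-1.3,10.3],[9,-1.3,10.3],[12,-1.3,10.3],[14,-1.3,10.3],[15,-1.3,10.3],[15.8,-1.3,10.3],[16.1,-1.3,10.3],[16.1,-1.3,10.3],[16.1,-1.3,10.3]],"twist":[0,0,0,0,0,0,0,0,0,0,0,0,0],"claw":[-1,-1,-1,-1,-1,-1,-1,-1,-1,-1,-1,-1,-1]}' 100
python3 to.py 0.4257 0.1317 0.0465 3.0736
python3 - <<'E'
from carr import *
s=manip.snapshot("wrist"); cv2.imwrite("pics/w6.png",cv2.resize(s["pixels"],None,fx=1.5,fy=1.5)[:,:,::-1])
d=manip.snapshot("side");b=cv2.resize(d["pixels"][150:220,200:320],None,fx=6.5,fy=6.5,interpolation=cv2.INTER_CUBIC);cv2.imwrite("pics/s6.png",b[:,:,::-1])
E
```

```text
t: 8.45
tcp_pos: [0.4277, 0.132, 0.0488]
tool_rot: [0.707, -0.024, -0.706, -0.024]
force: [0.2, -0.3, -0.9]
finger_gap: 0.153
tool cm [0.23 0.04 0.19]
yaw z_t 3.0746
twist 0.001
```

View pics/w6.png

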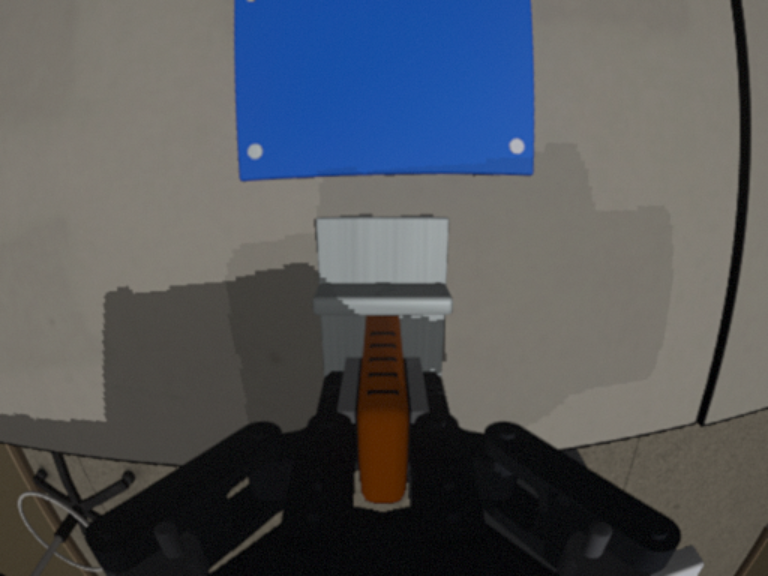

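View pics/s6.png

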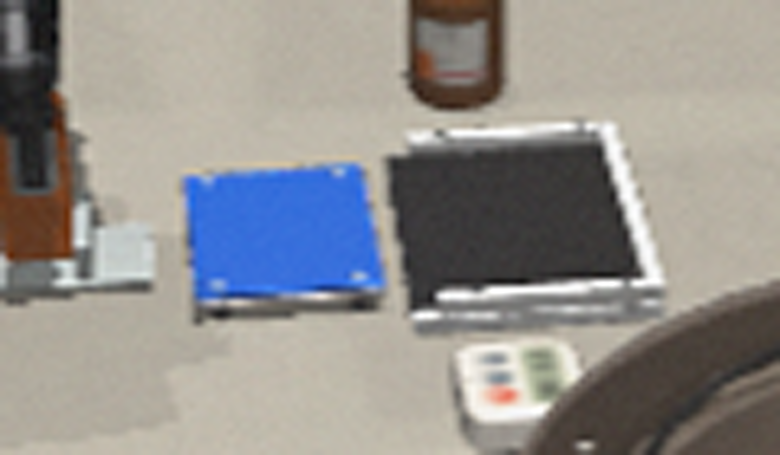

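```bash
python3 -m jog '{"linear":[[0.2,0,0],[0.2,0,0],[0.2,0,0],[0.2,0,-0.5],[0.2,0,-1],[0.2,0,-1.5],[0.2,0,-2],[0.2,0,-2.5],[0.2,0,-3],[0.2,0,-3.5],[0.2,0,-4],[0.2,0,-4],[0.2,0,-4],[0.2,0,-4]],"twist":[0,0,0,0,0,0,0,0,0,0,0,0,0,0],"claw":[-1,-1,-1,-1,-1,-1,-1,-1,-1,-1,-1,-1,-1,-1]}' 100
python3 - <<'E'
from carr import *
s=manip.snapshot("wrist"); cv2.imwrite("pics/w7.png",cv2.resize(s["pixels"],None,fx=1.5,fy=1.5)[:,:,::-1])
d=manip.snapshot("side");b=cv2.resize(d["pixels"][150:220,200:320],None,fx=6.5,fy=6.5,interpolation=cv2.INTER_CUBIC);cv2.imwrite("pics/s7.png",b[:,:,::-1])
E
```

```text
t: 9.72
tcp_pos: [0.4668, 0.1292, 0.0462]
tool_rot: [-0.706, 0.024, 0.707, 0.024]
force: [-0.6, 0.3, -1.8]
finger_gap: 0.151
```

View pics/w7.png

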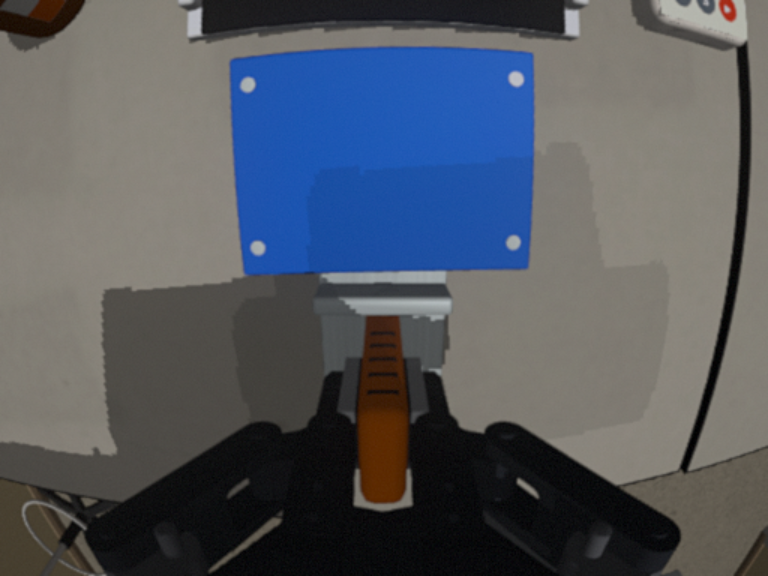

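View pics/s7.png

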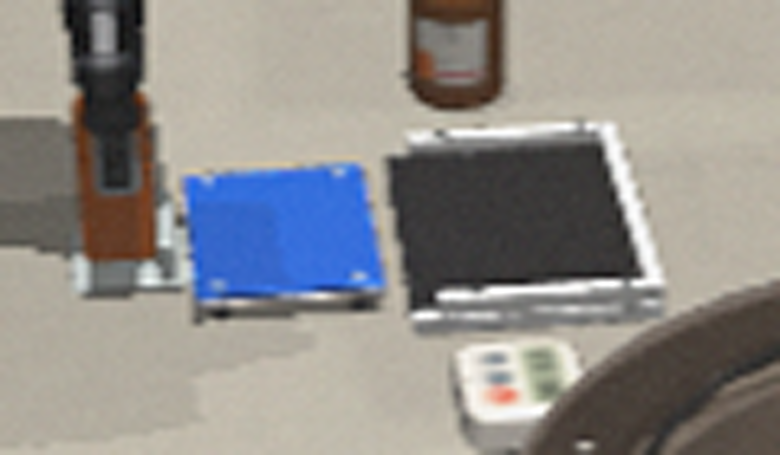

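```bash
python3 -m jog '{"linear":[[0,0,-0.3],[0,0,-0.5],[0,0,-0.65],[0,0,-0.8],[0,0,-0.9],[0,0,-1],[0,0,-1.1],[0,0,-1.2],[0,0,-1.3],[0,0,-1.4],[0,0,-1.5],[0,0,-1.6],[0,0,-1.6],[0,0,-1.6]],"twist":[0,0,0,0,0,0,0,0,0,0,0,0,0,0],"claw":[-1,-1,-1,-1,-1,-1,-1,-1,-1,-1,-1,-1,-1,-1]}' 100
cat > pose.py <<'E'
from carr import *
s=manip.snapshot("wrist"); 
c,d=carrier(s)
P=onplane(s,d,.016,True)
P=P[np.argsort(P[:,0])]; n=P[:2];f=P[2:]
n=n[np.argsort(n[:,1])];f=f[np.argsort(f[:,1])]
x=(f-n).mean(0);y=(n[1]-n[0]+f[1]-f[0])/2
ctr=P.mean(0);yaw=np.arctan2(-y[0],y[1])
print("len",np.linalg.norm(x),np.linalg.norm(y),"yaw",np.arctan2(x[1],x[0]),yaw,"ctr",ctr)
D=np.array([.6008,.1188]);dy=-.068
far=ctr[:2]+.045*np.array([np.cos(yaw),np.sin(yaw)])-D
print("far in deck mm",1000*(far@[np.cos(dy),np.sin(dy)]),1000*(far@[-np.sin(dy),np.cos(dy)]),"yaw rel",yaw-dy)
# directly: deck front edge in this picture
g=cv2.cvtColor(s["pixels"],cv2.COLOR_RGB2GRAY)
st=manip.sense();print("tcp",st["tcp_pos"],"F",st["force"])
import sys
cv2.imwrite("pics/%s.png"%sys.argv[1],cv2.resize(s["pixels"],None,fx=1.5,fy=1.5)[:,:,::-1])
E
python3 pose.py w8
```

```text
t: 10.98
tcp_pos: [0.4836, 0.1281, 0.0464]
tool_rot: [0.707, -0.024, -0.706, -0.024]
force: [0.6, 0.2, -1.4]
finger_gap: 0.153
len 0.06647455040787992 0.10469215910175737 yaw -0.06442132024106345 -0.06490211245827691 ctr [0.5528 0.121  0.016 ]
far in deck mm -3.012600967564988 -0.8774329184276058 yaw rel 0.0030978875417230906
tcp [0.4836 0.1281 0.0464] F [-1.0822  0.0057 -2.2595]
```

View pics/w8.png

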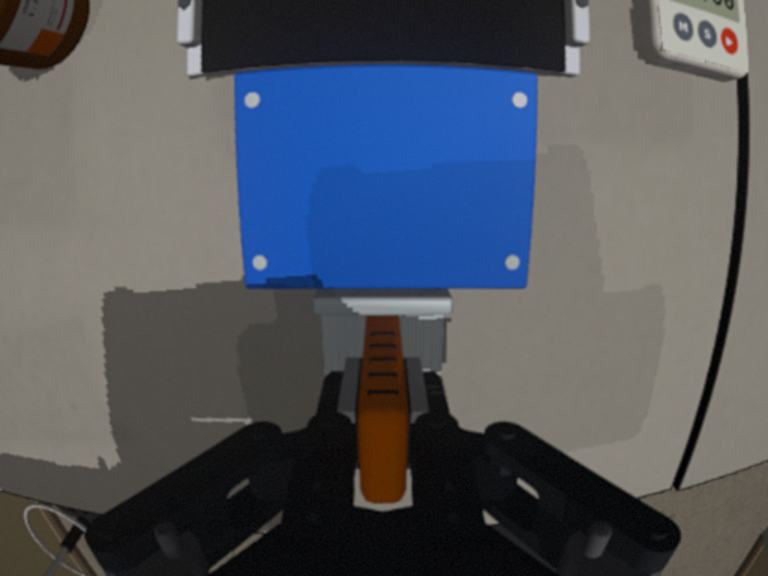

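It's square to 0.003 rad with about 3 mm left. Next I'll creep forward and watch the force.

```bash
python3 -m jog '{"linear":[[0,0,-0.05],[0,0,-0.1],[0,0,-0.15],[0,0,-0.2],[0,0,-0.2],[0,0,-0.2]],"twist":[0,0,0,0,0,0],"claw":[-1,-1,-1,-1,-1,-1]}' 100
python3 pose.py w9
```

```text
t: 11.53
tcp_pos: [0.4854, 0.128, 0.0463]
tool_rot: [0.707, -0.024, -0.707, -0.024]
force: [-0.8, 0.5, -1.3]
finger_gap: 0.149
len 0.06645458177076649 0.10474432739216456 yaw -0.06407355517382292 -0.06499790454562225 ctr [0.5545 0.1209 0.016 ]
far in deck mm -1.300484605373806 -0.9265026071567616 yaw rel 0.003002095454377754
tcp [0.4854 0.128  0.0463] F [-1.1245  0.2947 -0.5649]
```

```bash
python3 -m jog '{"linear":[[0,0,-0.04],[0,0,-0.08],[0,0,-0.12],[0,0,-0.12],[0,0,-0.12]],"twist":[0,0,0,0,0],"claw":[-1,-1,-1,-1,-1]}' 100
python3 pose.py w10
```

```text
t: 12.0
tcp_pos: [0.4861, 0.1279, 0.0463]
tool_rot: [-0.706, 0.024, 0.707, 0.024]
force: [-2.0, -0.5, -1.2]
finger_gap: 0.148
len 0.0664211163091342 0.10471474393337228 yaw -0.06399221850865237 -0.06525406260889532 ctr [0.5552 0.1209 0.016 ]
far in deck mm -0.6625453618542924 -0.929609577330265 yaw rel 0.0027459373911046803
tcp [0.486  0.1279 0.0463] F [-2.0721 -0.1862 -1.0843]
```

```bash
python3 -m jog '{"linear":[[0,0,-0.05],[0,0,-0.1],[0,0,-0.1],[0,0,-0.1]],"twist":[0,0,0,0],"claw":[-1,-1,-1,-1]}' 100
python3 pose.py w11
```

```text
t: 12.38
tcp_pos: [0.4862, 0.1279, 0.0462]
tool_rot: [-0.706, 0.024, 0.708, 0.024]
force: [-3.9, 0.1, 2.0]
finger_gap: 0.147
len 0.06634184008381847 0.10476087327961604 yaw -0.06453004440102196 -0.06512105584386513 ctr [0.5552 0.1208 0.016 ]
far in deck mm -0.6402285378547684 -0.9526648567244969 yaw rel 0.002878944156134877
tcp [0.4862 0.1279 0.0462] F [-4.1634 -0.0278  2.1204]
```

Contact confirmed: the TCP stopped while the force rose to 4 N, and the far edge is at the step and square. I'm backing the blade off 12 mm so 16 mm stays under the near edge, before lifting.

```bash
python3 -m jog '{"linear":[[0,0,0.3],[0,0,0.7],[0,0,1.1],[0,0,1.35],[0,0,1.35],[0,0,1.35]],"twist":[0,0,0,0,0,0],"claw":[-1,-1,-1,-1,-1,-1]}' 100
python3 pose.py w12
python3 - <<'E'
import numpy as np
s=74
def pt(deg):
    t=np.radians(deg);e=np.array([-np.cos(t),np.sin(t)]);n=np.array([np.sin(t),np.cos(t)])
    if deg<=90:
        zc=max(8*np.cos(t)-7*np.sin(t),0); u=min((12-zc)/max(np.cos(t),1e-6),8); C=np.array([-u*np.sin(t) if deg<28 else -8*np.sin(t),zc]); return C+s*e
    return np.array([0,12])+(s-12)*e-8*n
p0=pt(0)
for d in (0,10,20,30,40,50,60,70,80,85,90,95,100,105,110): print(d,np.round(pt(d)-p0,1))
E
```

```text
t: 12.93
tcp_pos: [0.4743, 0.1288, 0.0464]
tool_rot: [0.707, -0.024, -0.706, -0.024]
force: [-0.1, -0.3, -0.5]
finger_gap: 0.15
len 0.06638795804138592 0.10475709500338852 yaw -0.0646469673472498 -0.0642296970886327 ctr [0.5553 0.1209 0.016 ]
far in deck mm -0.5327161008945958 -0.8689335221024935 yaw rel 0.0037703029113673042
tcp [0.4745 0.1287 0.0464] F [ 0.3719  0.5762 -1.872 ]
0 [0. 0.]
10 [ 0.2 11.5]
20 [ 2.  22.4]
30 [ 5.9 32.4]
40 [12.2 41.2]
50 [20.3 48.7]
60 [30.1 56.1]
70 [41.2 61.5]
80 [53.3 64.9]
85 [59.6 65.7]
90 [66. 66.]
95 [71.4 66.5]
100 [76.9 66.4]
105 [82.3 66. ]
110 [87.7 65. ]
```

```bash
python3 -m jog '{"linear":[[-0.2,0,0],[-0.4,0,0],[-0.7,0,0],[-1.1,0,0],[-1.5,0,0],[-1.9,0,-0.07],[-2.3,0,-0.13],[-2.6,0,-0.2],[-3,0,-0.35],[-3.3,0,-0.47],[-3.55,0,-0.6],[-3.55,0,-0.6],[-3.55,0,-0.6]],"twist":[0,0,0,0,0,0,0,0,0,0,0,0,0],"claw":[-1,-1,-1,-1,-1,-1,-1,-1,-1,-1,-1,-1,-1]}' 100
cat > side.py <<'E'
from carr import *
import sys
d=manip.snapshot("side");b=cv2.resize(d["pixels"][120:220,200:320],None,fx=6,fy=6,interpolation=cv2.INTER_CUBIC);cv2.imwrite("pics/s%s.png"%sys.argv[1],b[:,:,::-1])
s=manip.snapshot("wrist");cv2.imwrite("pics/w%s.png"%sys.argv[1],cv2.resize(s["pixels"],None,fx=1.2,fy=1.2)[:,:,::-1])
st=manip.sense();print("tcp",st["tcp_pos"],"F",st["force"])
E
python3 side.py 13
```

```text
t: 14.07
tcp_pos: [0.48, 0.1284, 0.0819]
tool_rot: [0.707, -0.024, -0.707, -0.024]
force: [-0.1, 0.5, -1.5]
finger_gap: 0.153
tcp [0.4799 0.1283 0.0817] F [-0.0509  0.4279 -3.4608]
```

View pics/s13.png

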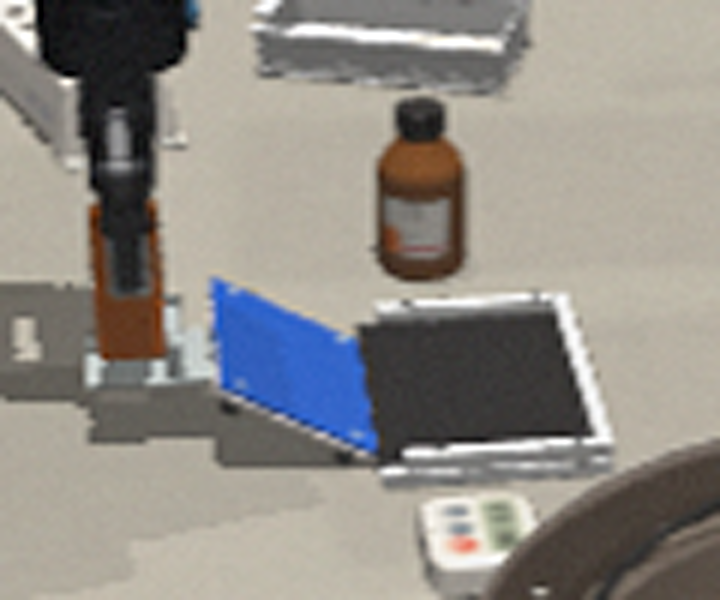

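View pics/w13.png

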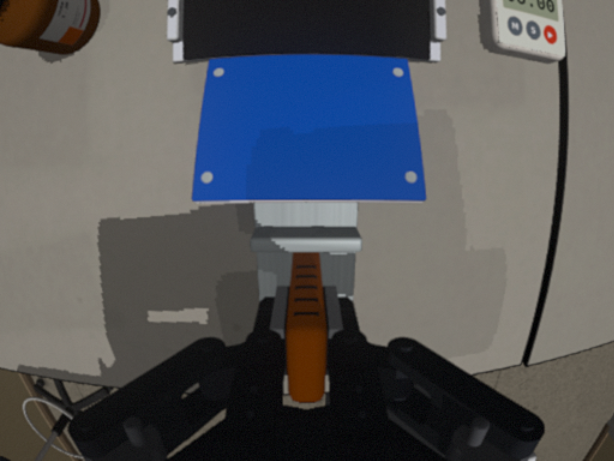

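Raised to about 30° with the far edge still at the step (side px 360–375, 440). I'm continuing to 60°.

```bash
python3 -m jog '{"linear":[[-0.3,0,-0.2],[-0.6,0,-0.4],[-0.88,0,-0.63],[-1.15,0,-0.9],[-1.4,0,-1.15],[-1.63,0,-1.44],[-1.9,0,-1.75],[-2.15,0,-2.1],[-2.37,0,-2.4],[-2.37,0,-2.4],[-2.37,0,-2.4]],"twist":[0,0,0,0,0,0,0,0,0,0,0],"claw":[-1,-1,-1,-1,-1,-1,-1,-1,-1,-1,-1]}' 100
python3 side.py 14
```

```text
t: 15.08
tcp_pos: [0.5044, 0.1267, 0.1057]
tool_rot: [0.707, -0.024, -0.706, -0.024]
force: [-0.0, -0.1, -2.2]
finger_gap: 0.151
tcp [0.5037 0.1267 0.1054] F [ 0.3693 -0.0838 -1.3874]
```

View pics/s14.png

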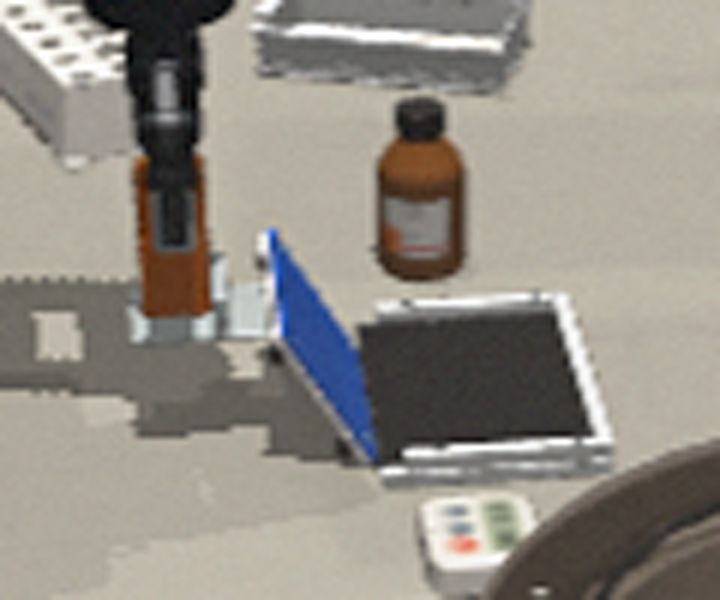

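View pics/w14.png

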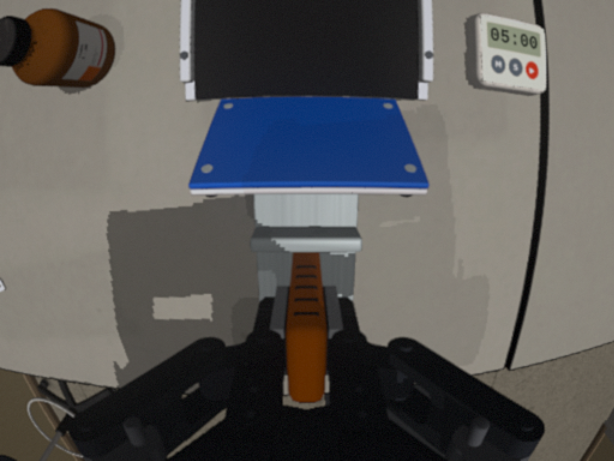

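```bash
python3 -m jog '{"linear":[[-0.2,0,-0.35],[-0.38,0,-0.75],[-0.54,0,-1.1],[-0.67,0,-1.5],[-0.78,0,-1.9],[-0.88,0,-2.3],[-0.92,0,-2.6],[-0.96,0,-2.9],[-0.96,0,-2.9],[-0.96,0,-2.9]],"twist":[0,0,0,0,0,0,0,0,0,0],"claw":[-1,-1,-1,-1,-1,-1,-1,-1,-1,-1]}' 100
python3 side.py 15
```

```text
t: 16.02
tcp_pos: [0.5329, 0.1248, 0.1151]
tool_rot: [0.707, -0.024, -0.707, -0.024]
force: [-1.0, 0.2, -1.2]
finger_gap: 0.15
tcp [0.5325 0.1248 0.115 ] F [-1.4245  0.6657 -0.3661]
```

View pics/s15.png

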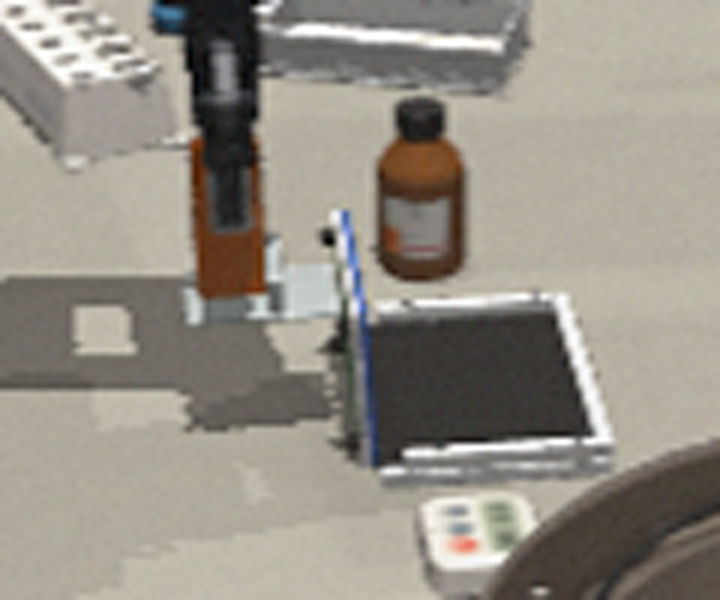

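View pics/w15.png

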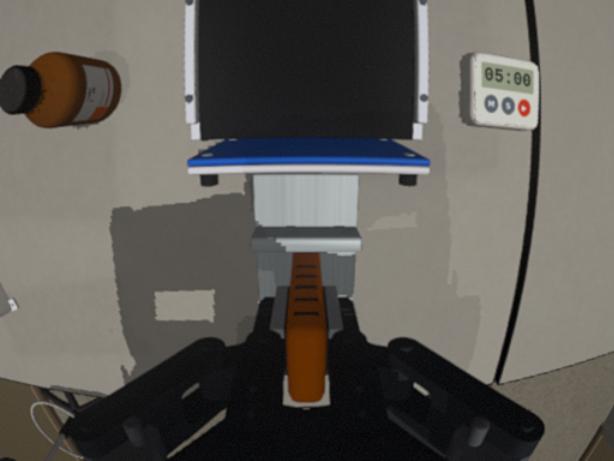

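It stands near 85° with feet toward the lifter. I'll push it slowly past balance.

```bash
python3 -m jog '{"linear":[[0,0,-0.3],[0,0,-0.6],[0,0,-0.85],[0,0,-1.05],[0,0,-1.25],[0,0,-1.4],[0,0,-1.55],[0,0,-1.7],[0,0,-1.85],[0,0,-2],[0,0,-2.15],[0,0,-2.3],[0,0,-2.3],[0,0,-2.3],[0,0,-2.3]],"twist":[0,0,0,0,0,0,0,0,0,0,0,0,0,0,0],"claw":[-1,-1,-1,-1,-1,-1,-1,-1,-1,-1,-1,-1,-1,-1,-1]}' 100
python3 side.py 16
```

```text
t: 17.37
tcp_pos: [0.5556, 0.1232, 0.1151]
tool_rot: [-0.707, 0.024, 0.707, 0.024]
force: [-0.2, -0.7, -1.3]
finger_gap: 0.155
tcp [0.5556 0.1233 0.1151] F [-0.1823 -0.6978 -2.5591]
```

View pics/s16.png

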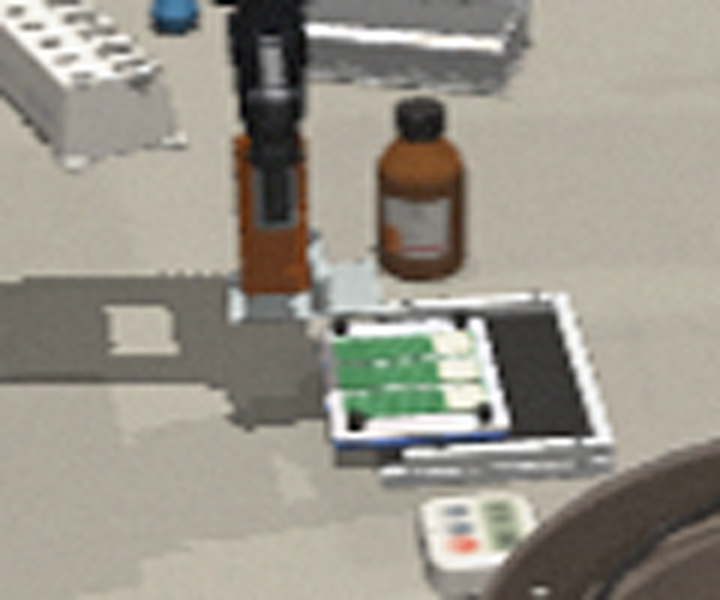

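View pics/w16.png

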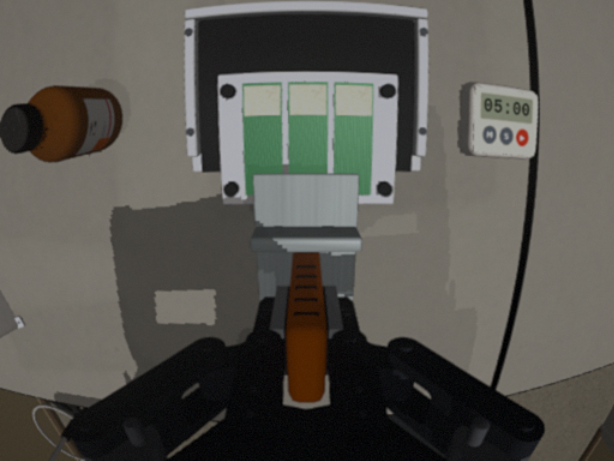

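It landed white face and feet up. I'll check the carrier position from the feet tops at z = 28 mm.

```bash
cat > feet.py <<'E'
from carr import *
import sys
def feet(pts,s):
    P=onplane(s,pts,.028,True); D=np.array([.6008,.1188]);dy=-.068
    c=P.mean(0)[:2]-D; print(P,"\ncentre in deck mm",1000*(c@[np.cos(dy),np.sin(dy)]),1000*(c@[-np.sin(dy),np.cos(dy)]))
    return P
E
python3 - <<'E'
from feet import *
s=manip.snapshot("wrist")
P=feet(np.array([[227.5,91],[388,91],[385.5,188.5],[231,188.5]])/1.2,s)
print([np.linalg.norm(P[i]-P[(i+1)%4]) for i in range(4)])
E
python3 to.py 0.43 0.10 0.12 3.0736; python3 to.py 0.43 0.10 0.0445 3.0736
```

```text
[[0.6586 0.1655 0.028 ]
 [0.652  0.0628 0.028 ]
 [0.5872 0.0665 0.028 ]
 [0.594  0.1696 0.028 ]] 
centre in deck mm 22.291169113013126 -1.1905379908453135
[np.float64(0.1029230755632162), np.float64(0.06485416579185897), np.float64(0.1033545791925835), np.float64(0.06473737616752619)]
tool cm [-0.49  3.16 12.38]
yaw z_t 3.0744
twist 0.0008
tool cm [ 7.06  3.16 12.37]
yaw z_t 3.0744
twist 0.0008
```

```bash
python3 -m jog '{"linear":[[-0.3,0,1],[-0.5,0,3],[-0.5,0.5,6],[-0.5,0.5,9],[0,0.5,12],[1.5,0.5,12.4],[3.5,0.5,12.4],[5.5,0.5,12.4],[6.3,0.5,12.4],[6.7,0.5,12.4],[6.9,0.5,12.4],[6.9,0.5,12.4],[6.9,0.5,12.4]],"twist":[0,0,0,0,0,0,0,0,0,0,0,0,0],"claw":[-1,-1,-1,-1,-1,-1,-1,-1,-1,-1,-1,-1,-1]}' 100
python3 side.py 17
```

```text
t: 18.6
tcp_pos: [0.4322, 0.1266, 0.0467]
tool_rot: [0.707, -0.024, -0.706, -0.024]
force: [0.7, 0.1, -1.3]
finger_gap: 0.157
tcp [0.4322 0.1266 0.0468] F [ 0.5222 -0.4194 -0.8775]
```

View pics/s17.png

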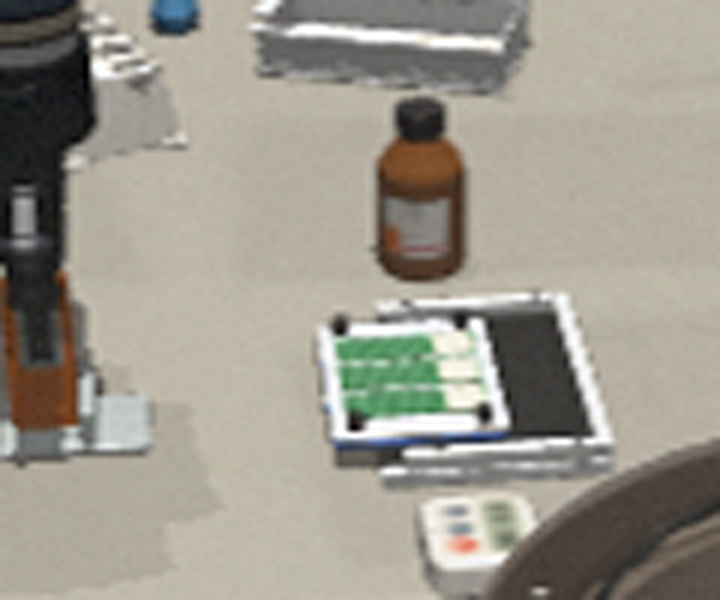

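```bash
python3 -m jog '{"linear":[[0.08,0,0],[0.16,0,0],[0.24,0,0],[0.28,0,0],[0.28,0,0],[0.28,0,0]],"twist":[0,0,0,0,0,0],"claw":[-1,-1,-1,-1,-1,-1]}' 100
```

```text
t: 19.2
tcp_pos: [0.432, 0.1267, 0.0445]
tool_rot: [0.707, -0.024, -0.706, -0.024]
force: [-0.5, 0.9, 11.0]
finger_gap: 0.15
```

```bash
python3 -m jog '{"linear":[[-0.1,0,0],[-0.15,0,0],[-0.15,0,0],[-0.15,0,0],[-0.15,0,0]],"twist":[0,0,0,0,0],"claw":[-1,-1,-1,-1,-1]}' 20
python3 -m jog '{"linear":[[0,0,0],[0,0,0],[0,0,0],[0,0,0],[0,0,0],[0,0,0],[0,0,0],[0,0,0],[0,0,0],[0,0,0],[0,0,0],[0,0,0],[0,0,0]],"twist":[0,0,0,0,0,0,0,0,0,0,0,0,0],"claw":[-0.7,-0.6,-0.5,-0.3,0,0.4,1,1,1,1,1,1,1]}' 20
python3 side.py 18
```

```text
t: 19.62
tcp_pos: [0.4316, 0.1266, 0.0446]
tool_rot: [-0.707, 0.024, 0.707, 0.024]
force: [-0.4, 1.0, -2.9]
finger_gap: 0.153
t: 20.7
tcp_pos: [0.4317, 0.1266, 0.0448]
tool_rot: [0.707, -0.024, -0.707, -0.024]
force: [-0.6, 0.7, 0.4]
finger_gap: 1.001
tcp [0.4317 0.1266 0.0448] F [-0.3753  0.1139  0.0485]
```

View pics/s18.png

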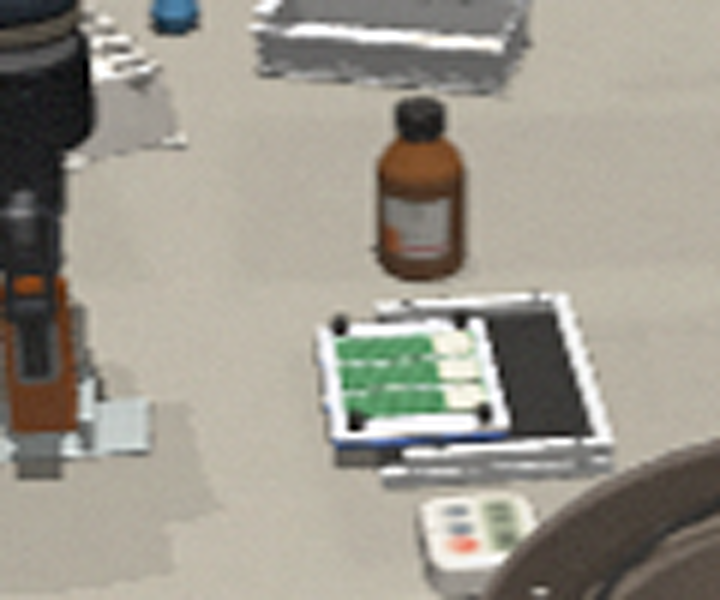

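View pics/w18.png

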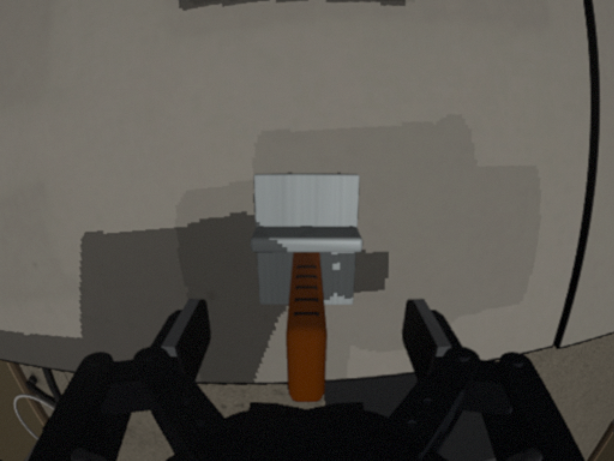

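The lifter stands free between the open fingers (grip at px 306,330). I'm raising the arm straight up and away, then checking everything.

```bash
python3 -m jog '{"linear":[[-1,0,0],[-3,0,0],[-6,0,0],[-9,0,0],[-12,0,0],[-15,0,0],[-18,0,0],[-20,0,0],[-20,0,0],[-20,0,0],[-20,0,0],[-20,0,0]],"twist":[0,0,0,0,0,0,0,0,0,0,0,0],"claw":[1,1,1,1,1,1,1,1,1,1,1,1]}' 20
python3 side.py 19
```

```text
t: 21.8
tcp_pos: [0.4304, 0.1265, 0.2434]
tool_rot: [-0.705, 0.024, 0.708, 0.024]
force: [0.0, 0.8, -0.8]
finger_gap: 1.0
tcp [0.4307 0.1265 0.2434] F [-0.2229 -0.7928 -0.1448]
```

View pics/w19.png

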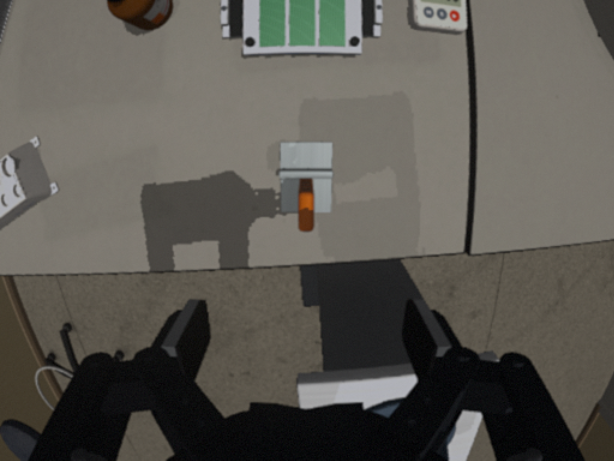

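View pics/s19.png

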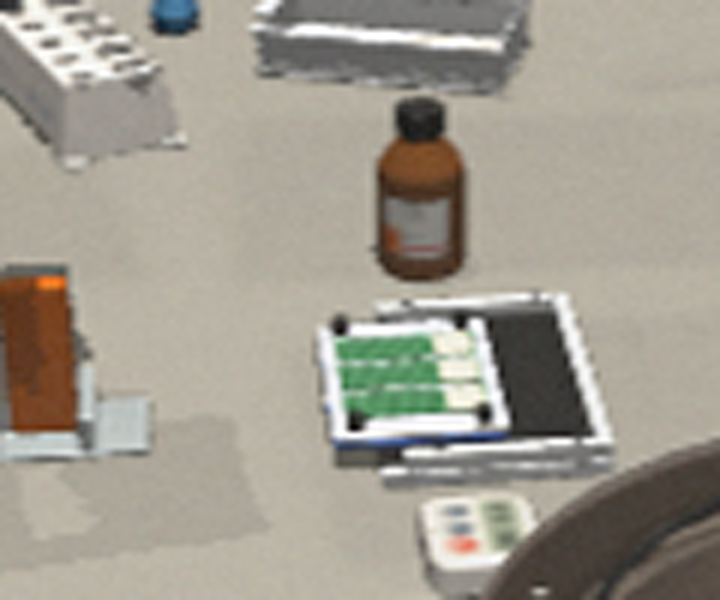

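```bash
python3 - <<'E'
from carr import *
d=manip.snapshot("side")
P=onplane(d,np.array([[340,322],[461,318],[357,414],[485,407]])/6+[200,120],.028)
c=P.mean(0)[:2]-[.6008,.1188];dy=-.068
print(P,1000*(c@[np.cos(dy),np.sin(dy)]),1000*(c@[-np.sin(dy),np.cos(dy)]))
E
python3 -c "
from station import manip
print(manip.sign_off())"
```

```text
[[0.5936 0.1609 0.028 ]
 [0.6582 0.1529 0.028 ]
 [0.5878 0.0616 0.028 ]
 [0.6529 0.0563 0.028 ]] 23.021025135616053 -9.327416240793495
the job is handed in; nothing more can be done
None
```

The carrier now lies turned over on the deck, white face and feet up, and the lifter stands free on the bench. I handed the job in after about 22 s of the 61 s; no verdict is reported.

- **Push:** I pushed the carrier against the step with the lifter. It ended square to within 0.004 rad, with its far edge about 0.6 mm short by camera. The arm stopped moving while the force rose to about 4 N, which confirmed contact.
- **Tip-over:** I lifted the near edge with the blade through about 30°, 60° and 85°, then pushed it slowly past the balance point. It fell the last part on its own.
- **Lifter:** I set it down upright with the blade flat, about 9 cm from the carrier, and released it.

**Last checks:**
- **Carrier position:** both cameras put its centre 22–23 mm past the step, against the required 10–75 mm.
- **Sideways offset:** the two views disagree. The wrist view gives -1 mm and a rough hand-picked side-view reading gives -9 mm; both are inside the ±30 mm limit. I trust the wrist view more.
- **Flatness:** I judged this by eye and from the spacing of the feet, not by a direct measurement.
- **Bottle and timer:** they looked unmoved in the pictures.
- **Forces:** contact force is not measured directly. The wrist readings stayed at about 4 N or less while touching the carrier, and peaked at 11 N when setting the lifter down on the bench.

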